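# Swing the blue port cover aside

### The arm

A 6-joint arm with a two-finger parallel gripper is mounted at the origin on a cart in front of the work surface, level with it; the furniture and walls round the work are solid. World frame = base frame: x ahead of the robot, y to its left, z up, the work surface at z = 0. Lengths are in m, angles in rad, forces in N, time in s.
With the tool pointing down it reaches from about 0.4 to 0.925 m from the base axis. Payload 12.5 kg.
Tool frame: the origin (TCP) lies midway between the tips of the shut fingers; the grasp point (between the pads) lies behind it (manip.grasp_offset is the z of the grasp point in the tool frame, in m); z points along the fingers, y is the direction in which the jaws open and shut (so a half turn about z gives the same grasp; the last joint's range is limited). The gripper opens to 95 mm and grips with 3 to 60 N. Pads are 20 mm wide; open, the fingers measure 119 mm over their backs; the gripper's body (75 mm by 180 mm) begins 59 mm behind the grasp point.
Start: joints at [-1.267, 0.491, 1.559, -0, 1.092, -0.106], TCP at [0.249, -0.573, 0.215] pointing down, gripper open.
Joint ranges: [-3.1, 3.1], [-0.84, 2.19], [0.05, 2.79], [-1.13, 4.28], [0.06, 2.93], [-2.69, 2.69]. Speed limits (rad/s): [2.22, 2.22, 2.79, 3.14, 3.14, 3.14].

### API

Orientations are given as a unit quaternion [x, y, z, w].
In Python, from workcell import status, viewer, order, nets, manip gives the robot as it stands. The module is installed in compiled form; this text tells all that it offers.
- The arm moves only by the tool servo_tool, never from a script. Its argument "steps" is a list of rows, each a list of 2 entries, a list of its own where there are three numbers: the shift along the tool's x, y, z scaled (see below), then the turn, a rotation vector about the tool's x, y, z scaled (see below). A call has 1 to 10 rows; each row is the pose to reach, as a shift and turn from the pose commanded when the call began, along the tool's axes at that moment, turning the shorter way round; what a row does not reach only later rows make up. The controller multiplies each number of a shift by 1 m and each number of a turn by 180 degrees. A row lasts 1/10 s, in which the tool goes at most 50 mm and 8.59 degrees, less where a joint would pass 70% of its speed; a pose out of reach is approached as far as the arm can. A call with a number of a shift or a turn outside -1 to 1 is refused whole. A call with a gripper value outside its range is refused whole. "grip" is the closure, from 0 (fully open) to 1 (shut), set as the call begins (left out, the last holds). The fingers move at their own pace and stop on an object; "grip_force" is the grip in N (left out, the last holds). Time passes only in rows, so rows that repeat a pose let the fingers close. It gives the time, the measured TCP pose, the force and the opening at its end, in the units of the state.
- status.get_obs(): the state, without advancing time (a new reading comes with each control period).
- viewer.snapshot(name): name is "scene" or "top"; returns the picture (400x640x3 uint8, red, green, blue); there is no depth.
- viewer.camera_info(name): a dict with "K" (3x3 intrinsics, pixels), "k1" (the pictures are not rectified: a ray, as slopes to the right and down, at radius r is drawn at 1 + k1 r^2 times it, then the intrinsics apply), "extrinsics" (4x4, takes a point from camera to world coordinates). Camera axes: x right, y down, z forward; pixel columns grow to the right and rows downward; lengths in m; the calibration is good to about 2 mm. A picture is of the moment at which its call begins. camera_info takes no time and is no camera call.
- order.sign_off(): hands the job in, once; it reports no verdict.
Trained networks look in the newest picture that a camera, given by its name, has taken for a name from the list of things; names that differ only in an ending like _2 or _b are one class to them, and where a whole thing is asked for, a point or a joint stands for the part that bears it (a point fixed in the world has none). Each returns a list of dicts, best first, with "confidence" (0 to 1); they miss things now and then, are a little off and sometimes report something else, mostly with a low value. They report only what shows in the picture. A call takes as long as a camera call. They do not tell look-alikes from the thing itself.
- nets.trace(target, camera): "pixels" (400x640 bool, what is visible of it) and "uv" ([column, row] in pixels, amid what is visible of it).
The state is a dict: "time_s": time; "joint_pos": joint angles; "joint_velocities": joint speeds; "joint_efforts": joint torques, N m; "eef_pos": TCP position; "ee_rot": TCP orientation; "contact_force": force on the tool from outside, world axes, zero at the start; "wrist_torque": the same for the moment, N m; "grip_width": finger opening in m.
Only numpy, scipy, OpenCV 4.12 (cv2) and the standard library are available. Lean on these libraries where they do the work, as an engineer would, in place of code of your own. Each camera call takes 0.05 s, during which the arm holds its last target.

### The job

The chamber with the blue cover is to be sampled next. Swing its flat cover sideways around the pivot screw, anticlockwise seen from above, until no part of the round port is covered any more, and let go of it. Leave the red cover shut.

Things in the scene. Friction and masses are not known exactly. Their poses are not given: they have to be found in the camera images.
- blue_knob (a point): round upright black knob, 16 mm in diameter, 34 mm tall, on the free end of the flat blue cover. Point: on its axis, half-way up, 72 mm above the bench (knob from 55 to 89 mm). It runs on a level circle of 85 mm radius around blue_pivot and may turn between the fingers. The cover, 4 mm thick and up to 46 mm wide, lies 51 to 55 mm above the bench on a chamber fixed to it.
- blue_pivot (a point): pivot screw of the blue cover, slotted steel head 15 mm across, 4 mm high. Point: on the pivot axis, 55 mm above the bench. The chamber is a grey box 150 x 100 x 45 mm, yawed up to 35 degrees; the point's x axis points along it, front (robot's side) to back. The port (opening 32 mm, collar 40 mm across) is centred 55 mm from the pivot along -x, the shut knob 85 mm.
- blue_cover (a joint): swing of the blue cover in rad: 0 shut over the port, growing anticlockwise seen from above (the shut knob first goes to the robot's right); stops at 0 and 1.6. From 0.75 on the whole opening of the port is clear. Starts between 0 and 0.12; friction of 0.1 N m (1.2 N at the knob) holds it where it is left.
- red_knob (a point): the like knob on the flat red cover of a second chamber, the same but for the colour, to the left or right of the blue one; 16 mm in diameter, 34 mm tall. Point: on its axis, half-way up, 72 mm above the bench. This cover must stay as it is.
There are look-alikes about, which are no part of the job. Leave any pink look-alike of the part that bears blue_knob alone.

How it is judged:
At the end, for the whole second after the job is handed in: The blue cover has swung at least 0.75 rad (43 degrees) from shut, so that the whole opening of its port is clear, and is at rest; the red knob is within 15 mm of where it was (value of joint blue_cover above 0.75 rad and velocity of joint blue_cover between -0.05 and 0.05 rad/s and distance of red_knob from where it was at the start of the episode below 0.015 m); the robot touches nothing.
It fails at once if the red cover is swung (its knob moves 20 mm or more) (distance of red_knob from where it was at the start of the episode above 0.02 m).
It also fails if it takes over 32 s, if anything falls off the work surface, if the arm or the gripper's body presses on something with over 40 N, if the wrist force passes 120 N, or if a joint passes its speed limit or range.

## Working session

There is one attempt and no reset: what is moved stays moved. The work goes in short steps, Python scripts to look and compute and a tool call to move; the robot and the scene stay as the last step left them, time stands still between calls to the robot, and variables do not carry over. Pictures are saved under pics/ and viewed, and the job is handed in when it is done.

Besides the shell and the picture viewer there is one more tool, called after "Call:" by a JSON object that holds its "method" and its "body". servo_tool: Moves the arm, as the interface text tells. Shifts and turns lie within -1 to 1; 1 stands for 1 m of shift or 180 degrees of turn. Its arguments: {"type":"object","properties":{"steps":{"type":"array"},"grip":{"type":"number"},"grip_force":{"type":"number"}},"required":["steps"]}

```bash
mkdir -p pics; python3 - <<'E'
from workcell import status, viewer, nets, manip
import cv2, numpy as np
o=status.get_obs(); print(o['time_s'],o['eef_pos'],o['ee_rot'],o['grip_width'],manip.grasp_offset)
for n in("scene","top"):
    im=viewer.snapshot(n); cv2.imwrite(f'pics/{n}0.png',im[:,:,::-1]); 
    c=viewer.camera_info(n); print(n,c)
    for t in("blue_knob","blue_pivot","red_knob","blue_cover"):
        try:
            for d in nets.trace(t,n): print(t,n,round(d['confidence'],2),np.round(d['uv'],1),d['pixels'].sum())
        except Exception as e: print(t,e)
E
```

```text
0.0 [ 0.24897792 -0.57299767  0.21404283] [ 9.79079266e-01  2.03478429e-01 -4.89302833e-05 -5.62784480e-04] 0.09529474670675658 -0.0188
scene {'K': array([[410.12804235,   0.        , 318.66603788],
       [  0.        , 410.12804235, 198.9011785 ],
       [  0.        ,   0.        ,   1.        ]]), 'k1': -0.07327059797834996, 'extrinsics': array([[ 0.67161977, -0.29379761,  0.68015428, -0.29428959],
       [-0.74075554, -0.28415076,  0.60871961, -0.72471577],
       [ 0.01442599, -0.91265618, -0.40847348,  0.5464033 ],
       [ 0.        ,  0.        ,  0.        ,  1.        ]])}
blue_knob scene 0.46 [290.5 181.3] 152
blue_pivot scene 0.72 [291.9 189.8] 1166
blue_pivot scene 0.57 [381.1 274. ] 2819
red_knob scene 0.47 [378.3 208.1] 187
blue_cover scene 0.96 [377.2 259. ] 396
blue_cover scene 0.56 [293.7 178.4] 171
top {'K': array([[420.28983318,   0.        , 318.36620565],
       [  0.        , 420.28983318, 201.94867301],
       [  0.        ,   0.        ,   1.        ]]), 'k1': 0.01917475708405575, 'extrinsics': array([[-0.00456822, -0.99279056,  0.11977497,  0.34686315],
       [-0.99968936,  0.0074687 ,  0.02377831, -0.04709004],
       [-0.02450145, -0.11962914, -0.99251627,  1.26838291],
       [ 0.        ,  0.        ,  0.        ,  1.        ]])}
blue_knob top 0.66 [258.6 177.5] 328
blue_knob top 0.66 [421.5 244.1] 342
blue_pivot top 0.93 [263.6 183.9] 1751
blue_pivot top 0.83 [423.9 240.8] 1954
red_knob top 0.56 [370.4 174.1] 334
blue_cover top 0.76 [259.2 178.6] 301
blue_cover top 0.67 [422.7 244.5] 380
```

View pics/scene0.png

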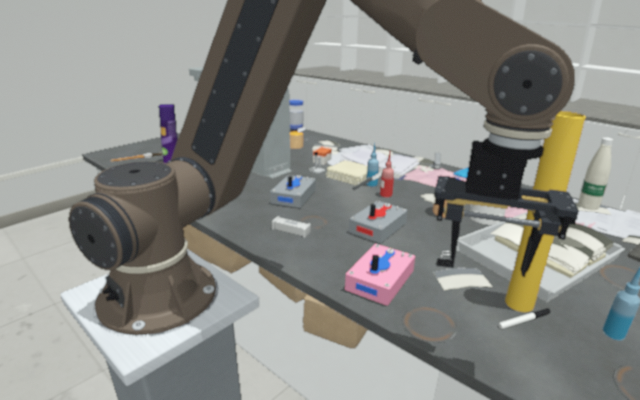

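View pics/top0.png

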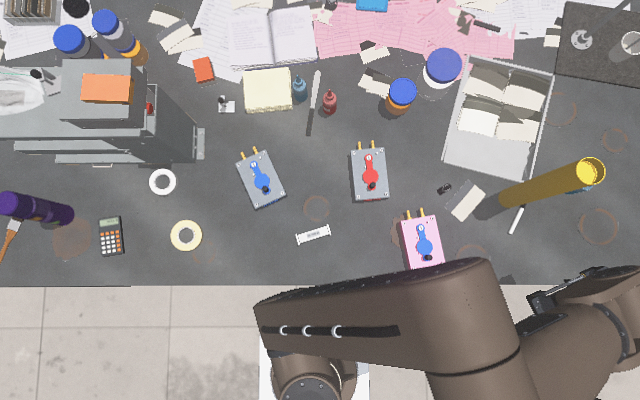

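```bash
python3 - <<'E'
import cv2
a=cv2.imread('pics/top0.png')
cv2.imwrite('pics/c1.png',cv2.resize(a[120:300,200:480],None,fx=2.85,fy=2.85,interpolation=cv2.INTER_CUBIC))
a=cv2.imread('pics/scene0.png')
cv2.imwrite('pics/c2.png',cv2.resize(a[130:330,230:490],None,fx=3,fy=3,interpolation=cv2.INTER_CUBIC))
E
```

```text
(no output)
```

View pics/c1.png

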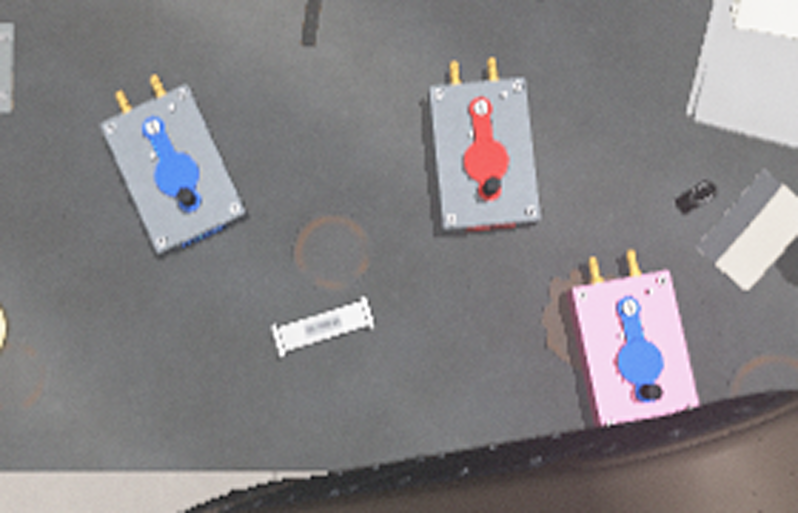

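View pics/c2.png

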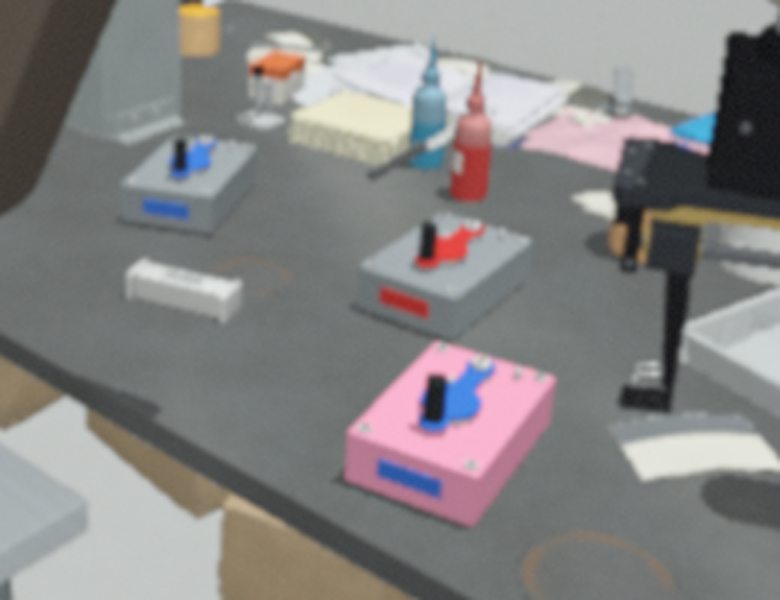

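```bash
cat >h.py <<'E'
import numpy as np, cv2
from workcell import viewer
def ray(cam,uv,z):
    c=viewer.camera_info(cam); E=c['extrinsics']
    p=cv2.undistortPoints(np.array([[uv]],float),c['K'],np.array([c['k1'],0,0,0.]))[0,0]
    d=E[:3,:3]@np.array([p[0],p[1],1]); o=E[:3,3]
    return o+d*(z-o[2])/d[2]
def proj(cam,P):
    c=viewer.camera_info(cam);E=np.linalg.inv(c['extrinsics']); 
    return cv2.projectPoints(np.array([P],float),cv2.Rodrigues(E[:3,:3])[0],E[:3,3],c['K'],np.array([c['k1'],0,0,0.]))[0][0,0]
E
python3 - <<'E'
from h import *
def f(x,y): return (200+x/2.85,120+y/2.85)
def s(x,y): return (230+x/3,130+y/3)
pv=ray('top',f(153,127),.057); kt=ray('top',f(186,196),.087)
print('pivot',pv,'knobtop',kt,np.hypot(*(pv-kt)[:2]),'ang',np.degrees(np.arctan2(*(pv-kt)[1::-1])))
print('scene knob base', ray('scene',s(180,173),.055),'top',ray('scene',s(180,141),.089))
cs=[ray('top',f(*c),.045) for c in((103,125),(187,87),(243,212),(160,255))]
for c in cs: print(c)
ax=(cs[0]+cs[1]-cs[2]-cs[3])/2; print('len',np.linalg.norm(ax),'yaw',np.degrees(np.arctan2(ax[1],ax[0])))
pr=ray('top',f(481,107),.057); kr=ray('top',f(491,185),.087); print('red',pr,kr,np.hypot(*(pr-kr)[:2]))
print(proj('top',[*kt[:2],.055]))
E
```

```text
pivot [0.6053841  0.17196425 0.057     ] knobtop [0.52840524 0.13246871 0.087     ] 0.08651960767227243 ang 27.161000866135392
scene knob base [0.52529969 0.12945989 0.055     ] top [0.52851635 0.13210445 0.089     ]
[0.61055132 0.22655164 0.045     ]
[0.65024978 0.13898241 0.045     ]
[0.51766146 0.0796156  0.045     ]
[0.47362105 0.16506031 0.045     ]
len 0.14768798132168837 yaw 24.152526805282438
red [ 0.62303893 -0.16645755  0.057     ] [ 0.53694336 -0.17195106  0.087     ] 0.08627065513291747
[266.90311892 190.42050945]
```

```bash
python3 - <<'E'
from h import *
print('pillar base', ray('top',(503,201),0),ray('scene',(524,305),0))
for z in(.3,.4,.5,.6): print(z,ray('top',(591,171),z),ray('scene',(569,118),z))
for z in(0,.1,.2,.3):print('machine',z,ray('top',(203,158),z),ray('top',(155,130),z),ray('top',(200,80),z))
E
```

```text
pillar base [ 0.49862855 -0.57038662  0.        ] [ 0.51026909 -0.59454197  0.        ]
0.3 [ 0.53031747 -0.6478313   0.3       ] [ 1.04954098 -0.4943696   0.3       ]
0.4 [ 0.51137307 -0.58579579  0.4       ] [ 0.5041625 -0.587853   0.4      ]
0.5 [ 0.49242867 -0.52376029  0.5       ] [-0.04121599 -0.68133639  0.5       ]
0.6 [ 0.47348427 -0.46172478  0.6       ] [-0.58659447 -0.77481978  0.6       ]
machine 0 [0.63964362 0.33988809 0.        ] [0.7301871  0.49281612 0.        ] [0.89130746 0.35606506 0.        ]
machine 0.1 [0.61656065 0.30937852 0.1       ] [0.69996563 0.45024963 0.1       ] [0.84838317 0.32428009 0.1       ]
machine 0.2 [0.59347768 0.27886896 0.2       ] [0.66974416 0.40768313 0.2       ] [0.80545888 0.29249513 0.2       ]
machine 0.3 [0.57039471 0.24835939 0.3       ] [0.63952269 0.36511663 0.3       ] [0.7625346  0.26071016 0.3       ]
```

Candidates in the top view: grey chamber with blue cover, knob at (265,189); pink look-alike with a blue cover, knob at (428,257); red cover, knob at (372,185). The crop shows the one at (265,189) on a grey box with a blue label, so that is my choice. The radius measures 86.5 mm against 85, and the scene and top views agree.

Call:
{"method": "servo_tool", "body": {"steps": [[[0.537, -0.535, 0], [0, 0, 0]], [[0.537, -0.535, 0], [0, 0, 0]], [[0.537, -0.535, 0], [0, 0, 0]], [[0.537, -0.535, 0], [0, 0, 0]], [[0.537, -0.535, 0], [0, 0, 0]], [[0.537, -0.535, 0], [0, 0, 0]], [[0.537, -0.535, 0], [0, 0, 0]], [[0.537, -0.535, 0], [0, 0, 0]], [[0.537, -0.535, 0], [0, 0, 0]], [[0.537, -0.535, 0], [0, 0, 0]]], "grip": 0}}

```text
time_s: 1.5
eef_pos: [0.4338, -0.1065, 0.2149]
ee_rot: [0.979, 0.203, 0.0, 0.0]
contact_force: [-0.4, -1.0, -0.3]
grip_width: 0.0952
```

Call:
{"method": "servo_tool", "body": {"steps": [[[0.18, -0.18, 0], [0, 0, 0]], [[0.18, -0.18, 0], [0, 0, 0]], [[0.18, -0.18, 0], [0, 0, 0]], [[0.18, -0.18, 0], [0, 0, 0]], [[0.18, -0.18, 0.04], [0, 0, 0]], [[0.18, -0.18, 0.08], [0, 0, 0]], [[0.18, -0.18, 0.08], [0, 0, 0]], [[0.18, -0.18, 0.08], [0, 0, 0]]]}}

```text
time_s: 2.3
eef_pos: [0.5264, 0.1282, 0.1346]
ee_rot: [0.979, 0.204, -0.001, -0.0]
contact_force: [0.7, 0.3, 1.3]
grip_width: 0.095
```

```bash
python3 - <<'E'
from h import *
from workcell import status
o=status.get_obs();print(o['time_s'],o['eef_pos'],o['joint_pos'])
for n in('top','scene'):
    im=viewer.snapshot(n); 
    u=proj(n,[.5285,.132,.072]).astype(int);t=proj(n,o['eef_pos']); print(n,u,t)
    w=im[max(0,u[1]-60):u[1]+60,u[0]-80:u[0]+80,::-1]
    cv2.imwrite(f'pics/{n}1.png',cv2.resize(w,None,fx=4.5,fy=4.5,interpolation=cv2.INTER_CUBIC))
E
```

```text
2.3 [0.52636734 0.1281624  0.13455041] [ 1.16983660e-01  4.73902560e-01  1.84957366e+00 -2.49427838e-04
  8.20228211e-01  1.27760578e+00]
top [266 189] [264.2191442  186.87689009]
scene [290 182] [290.19463615 163.51253348]
```

View pics/scene1.png

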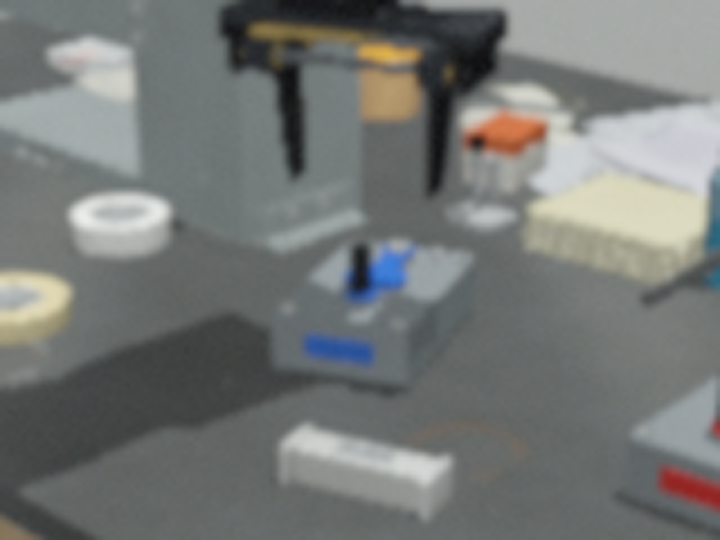

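View pics/top1.png

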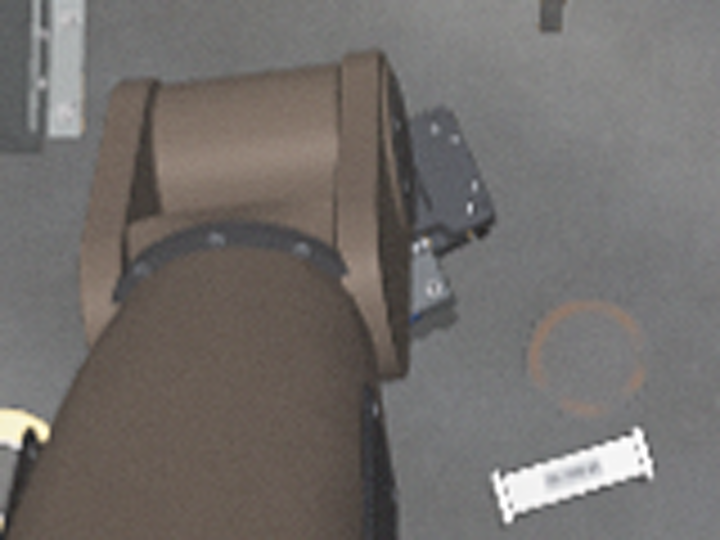

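The scene view shows the fingers straddling the blue knob: tips at about (296,161) and (327,164), knob at (290,182), with the grey box below. I'll descend and close lightly.

Call:
{"method": "servo_tool", "body": {"steps": [[[0.003, -0.003, 0.03], [0, 0, 0]], [[0.003, -0.003, 0.055], [0, 0, 0]], [[0.003, -0.003, 0.071], [0, 0, 0]], [[0.003, -0.003, 0.071], [0, 0, 0]], [[0.003, -0.003, 0.071], [0, 0, 0]]]}}

```text
time_s: 2.9
eef_pos: [0.5291, 0.1317, 0.0654]
ee_rot: [0.979, 0.203, 0.001, 0.0]
contact_force: [0.8, 0.2, -0.7]
grip_width: 0.0954
```

Call:
{"method": "servo_tool", "body": {"steps": [[[0, 0, 0], [0, 0, 0]], [[0, 0, 0], [0, 0, 0]], [[0, 0, 0], [0, 0, 0]], [[0, 0, 0], [0, 0, 0]], [[0, 0, 0], [0, 0, 0]], [[0, 0, 0], [0, 0, 0]], [[0, 0, 0], [0, 0, 0]], [[0, 0, 0], [0, 0, 0]]], "grip": 1, "grip_force": 12}}

```text
time_s: 3.7
eef_pos: [0.5283, 0.1323, 0.0635]
ee_rot: [0.979, 0.203, -0.0, 0.0]
contact_force: [0.2, -0.1, 0.4]
grip_width: 0.0366
```

```bash
python3 - <<'E'
from h import *
from workcell import status
o=status.get_obs();print(o['time_s'],o['eef_pos'],o['joint_pos'],o['contact_force'],o['wrist_torque'],o['grip_width'])
im=viewer.snapshot('scene')
cv2.imwrite('pics/scene2.png',cv2.resize(im[120:240,210:370,::-1],None,fx=4.5,fy=4.5,interpolation=cv2.INTER_CUBIC))
# arc plan in tool axes
from scipy.spatial.transform import Rotation as R
T=R.from_quat(o['ee_rot']); pv=np.array([.6054,.1720]); k=np.array([.5285,.132]); r0=k-pv
print(T.as_matrix().round(3))
for a in range(6,67,6):
    c,s=np.cos(np.radians(a)),np.sin(np.radians(a)); d=np.array([[c,-s],[s,c]])@r0-r0
    print(a,(T.inv().apply([*d,0])).round(4), -a/180)
E
```

```text
3.7 [0.52825376 0.1322968  0.06353804] [ 1.24136293e-01  5.82701207e-01  1.89957849e+00 -1.70509314e-04
  6.59447857e-01  1.28521237e+00] [ 0.21458849 -0.07821578  0.35792883] [-0.00152339  0.01411897  0.05971381] 0.036601829315888464
[[ 0.917  0.398 -0.   ]
 [ 0.398 -0.917 -0.   ]
 [-0.     0.    -1.   ]]
6 [0.0011 0.009  0.    ] -0.03333333333333333
12 [0.0031 0.0178 0.    ] -0.06666666666666667
18 [0.0061 0.0264 0.    ] -0.1
24 [0.0099 0.0346 0.    ] -0.13333333333333333
30 [0.0146 0.0424 0.    ] -0.16666666666666666
36 [ 0.0201  0.0497 -0.    ] -0.2
42 [ 0.0263  0.0563 -0.    ] -0.23333333333333334
48 [ 0.0331  0.0623 -0.    ] -0.26666666666666666
54 [ 0.0405  0.0675 -0.    ] -0.3
60 [ 0.0485  0.0719 -0.    ] -0.3333333333333333
66 [ 0.0568  0.0754 -0.    ] -0.36666666666666664
```

View pics/scene2.png

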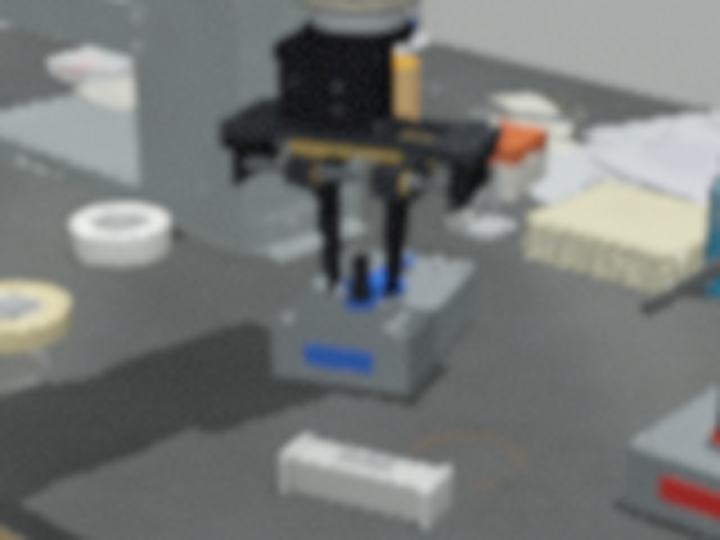

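The fingers are lowered either side of the knob (knob at about (290,182), tips at (284,184) and (297,184)) and still closing. I'll finish closing.

Call:
{"method": "servo_tool", "body": {"steps": [[[0, 0, 0], [0, 0, 0]], [[0, 0, 0], [0, 0, 0]], [[0, 0, 0], [0, 0, 0]], [[0, 0, 0], [0, 0, 0]], [[0, 0, 0], [0, 0, 0]]]}}

```text
time_s: 4.25
eef_pos: [0.5282, 0.1323, 0.0636]
ee_rot: [0.979, 0.203, -0.0, 0.0]
contact_force: [-1.1, 1.3, -1.4]
grip_width: 0.0157
```

Call:
{"method": "servo_tool", "body": {"steps": [[[0.001, 0.009, 0], [0, 0, -0.033]], [[0.003, 0.018, 0], [0, 0, -0.067]], [[0.006, 0.026, 0], [0, 0, -0.1]], [[0.01, 0.035, 0], [0, 0, -0.133]], [[0.015, 0.042, 0], [0, 0, -0.167]], [[0.02, 0.05, 0], [0, 0, -0.2]], [[0.026, 0.056, 0], [0, 0, -0.233]], [[0.033, 0.062, 0], [0, 0, -0.267]], [[0.0405, 0.0675, 0], [0, 0, -0.3]], [[0.0485, 0.072, 0], [0, 0, -0.333]]]}}

```text
time_s: 5.25
eef_pos: [0.6017, 0.0863, 0.0636]
ee_rot: [0.745, 0.667, 0.0, -0.0]
contact_force: [-0.3, 9.4, -1.0]
grip_width: 0.0154
```

Call:
{"method": "servo_tool", "body": {"steps": [[[0, 0, 0], [0, 0, 0]], [[0, 0, 0], [0, 0, 0]], [[0, 0, 0], [0, 0, 0]]]}}

```text
time_s: 5.55
eef_pos: [0.6017, 0.0863, 0.0636]
ee_rot: [0.747, 0.665, 0.001, -0.0]
contact_force: [0.7, 5.5, -1.8]
grip_width: 0.0156
```

```bash
python3 - <<'E'
from h import *
from workcell import status
o=status.get_obs();print(o['time_s'],o['eef_pos'],o['joint_pos'],o['contact_force'],o['wrist_torque'],o['grip_width'])
im=viewer.snapshot('scene')
cv2.imwrite('pics/scene3.png',cv2.resize(im[120:240,210:370,::-1],None,fx=4.5,fy=4.5,interpolation=cv2.INTER_CUBIC))
E
```

```text
5.55 [0.60174415 0.08633519 0.06357523] [3.35315446e-02 6.47954426e-01 1.73972115e+00 1.14576468e-03
 7.53092132e-01 1.47589056e-01] [ 0.67511626  5.45138625 -1.79670078] [ 1.09622589 -0.33957676  0.00631694] 0.01555811198363526
```

View pics/scene3.png

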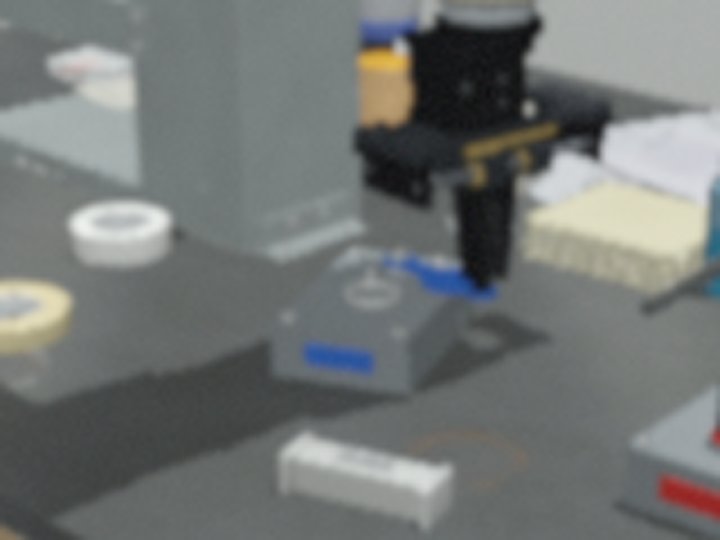

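The cover has swung with the knob to about (317,182), and the port ring at (292,185) is fully clear. I'll release and rise.

Call:
{"method": "servo_tool", "body": {"steps": [[[0, 0, 0], [0, 0, 0]], [[0, 0, 0], [0, 0, 0]], [[0, 0, 0], [0, 0, 0]], [[0, 0, 0], [0, 0, 0]], [[0, 0, 0], [0, 0, 0]], [[0, 0, 0], [0, 0, 0]], [[0, 0, 0], [0, 0, 0]], [[0, 0, 0], [0, 0, 0]], [[0, 0, 0], [0, 0, 0]]], "grip": 0}}

```text
time_s: 6.5
eef_pos: [0.6014, 0.0856, 0.0636]
ee_rot: [0.747, 0.665, -0.0, 0.0]
contact_force: [1.4, -1.1, -0.5]
grip_width: 0.0825
```

Call:
{"method": "servo_tool", "body": {"steps": [[[0, 0, -0.02], [0, 0, 0]], [[0, 0, -0.05], [0, 0, 0]], [[0, 0, -0.09], [0, 0, 0]], [[0, 0, -0.13], [0, 0, 0]], [[0, 0, -0.15], [0, 0, 0]], [[0, 0, -0.15], [0, 0, 0]], [[0, 0, -0.15], [0, 0, 0]], [[0, 0, -0.15], [0, 0, 0]]]}}

```text
time_s: 7.3
eef_pos: [0.6009, 0.0856, 0.2122]
ee_rot: [0.747, 0.665, -0.001, -0.001]
contact_force: [0.6, 0.1, -0.2]
grip_width: 0.0953
```

```bash
python3 - <<'E'
from h import *
from workcell import status
o=status.get_obs();print(o['time_s'],o['eef_pos'],o['contact_force'],o['grip_width'],np.abs(o['joint_velocities']).max())
im=viewer.snapshot('scene')
cv2.imwrite('pics/scene4.png',cv2.resize(im[100:260,210:430,::-1],None,fx=3.5,fy=3.5,interpolation=cv2.INTER_CUBIC))
E
```

```text
7.3 [0.60087848 0.08555648 0.21224503] [ 0.62387125  0.06235591 -0.20191758] 0.09531449562657424 0.006938277817410218
```

View pics/scene4.png

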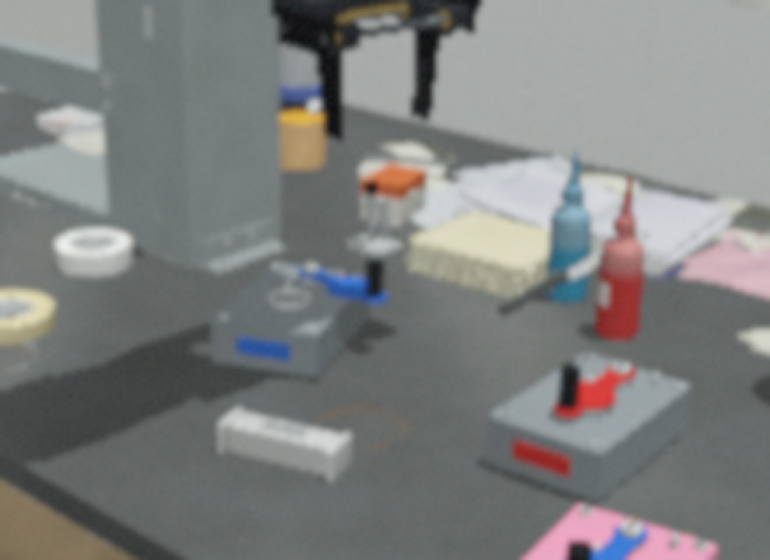

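The gripper is free and well above. The cover stays swung with its knob at about (317,182), the port ring at (293,184) is clear, and the red cover is unmoved with its knob at about (373,210). The swing from the gripped TCP is about 63° (1.1 rad). I'll hand in.

```bash
python3 - <<'E'
from h import *
from workcell import order
k=ray('scene',(210+374/3.5,100+278/3.5),.072)-[.6054,.172,.072]; print((np.degrees(np.arctan2(k[1],k[0]))%360-204.2),np.hypot(*k[:2]))
print(order.sign_off())
E
```

```text
64.52593316142156 0.08421705113165011
the job is handed in; nothing more can be done
None
```

I swung the blue cover on the grey chamber about 60° anticlockwise by its knob, let go and raised the gripper clear. The job is handed in, at about 7.4 s of the 32 s allowed.

- **Cover angle:** the final picture gives about 64° from shut (1.13 rad), and the gripper's position just before release gave about 63°. Both are well past the 0.75 rad needed. The knob measured 84 mm from the pivot, against 85 mm given.
- **Port:** the whole ring of the port is visible and uncovered.
- **Other covers:** in the last picture the red cover looks just as it did at the start, judged by eye. I never approached the pink look-alike, but it is only partly in the last crop, so I did not check it fully.
- **Robot:** the gripper is fully open about 0.21 m above the bench, the arm is at rest, and the contact force is under 1 N, which is noise.

No check failed or disagreed beyond 1–2 mm or degrees.

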